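# Pin the clamshell test jig shut and hold it

### The arm

A 7-joint arm with a two-finger parallel gripper is mounted at the origin on the work surface; the furniture and walls round the work are solid. World frame = base frame: x ahead of the robot, y to its left, z up, the work surface at z = 0. Lengths are in m, angles in rad, forces in N, time in s.
With the tool pointing down it reaches from about 0.4 to 0.85 m from the base axis. Payload 4.4 kg.
Tool frame: the origin (TCP) lies at the very end of the fingers, on their centre line; the grasp point (between the pads) lies 19 mm behind it; z points along the fingers, y is the line along which they close (so a half turn about z gives the same grasp; the last joint's range is limited). The gripper opens to 94 mm and grips with 3 to 60 N. Pads are 16 mm wide; open, the fingers measure 119 mm over their backs; the gripper's body (75 mm by 177 mm) begins 78 mm behind the grasp point.
Start: joints at [-1.247, 0.628, 0.038, 1.517, -0.027, 0.996, -0.02], TCP at [0.247, 0.601, 0.177] pointing down, gripper open.
Joint ranges: [-3.06, 3.06], [-0.37, 2.12], [-1.25, 1.32], [0.18, 2.47], [-1.1, 4.24], [0.23, 1.98], [-2.94, 2.94]. Speed limits (rad/s): [2.57, 2.57, 3.14, 3.14, 3.14, 3.14, 3.14].

### API

Orientations are given as a rotation vector (axis times angle).
In Python, from rig import bot gives the robot as it stands. The module is installed in compiled form; this text tells all that it offers.
- The arm moves only by the shell command python3 -m handwheel 'ROWS' [OPENING] [FORCE]. ROWS is JSON, a list of rows, each an object of numbers: "x", "y", "z": the shift along the tool's x, y, z in mm; "roll": the turn about the tool's z in rad. In form: [{"x": .., "y": .., "z": .., "roll": ..}, ...]. A call has 1 to 12 rows; each row is the pose to reach, as a shift and turn from the pose commanded when the call began, along the tool's axes at that moment; what a row does not reach only later rows make up. A row lasts 1/8 s, in which the tool goes at most 62.5 mm and 10.7 degrees, less where a joint would pass 70% of its speed; a pose out of reach is approached as far as the arm can. A call with a gripper value outside its range is refused whole. OPENING is the opening, from 0 (shut) to 1 (fully open), set as the call begins (- or left out, the last holds). The fingers move at their own pace and stop on an object; FORCE is the grip in N (left out, the last holds). Time passes only in rows, so rows that repeat a pose let the fingers close. It gives the time, the measured TCP pose, the force, the opening and the grip force at its end, in the units of the state.
- bot.state(): the state, without advancing time (a new reading comes with each control period).
- bot.camera(name): name is "scene" or "side" or "wrist"; returns the picture (480x640x3 uint8, red, green, blue); there is no depth.
- bot.calibration(name): a dict with "vfov" (degrees; the focal length in pixels is half the picture's height over the tangent of half this angle, whatever the lens; pixels are square), "cx", "cy" (the principal point, pixels), "camera_from_world" (4x4, takes a point from world to camera coordinates). Camera axes: x right, y down, z forward; pixel columns grow to the right and rows downward; lengths in m; the calibration is good to about 2 mm. A picture is of the moment at which its call begins: read the wrist's pose just before it. calibration takes no time and is no camera call; for the wrist camera it gives the pose at the moment of the call.
- bot.finish_job(): hands the job in; it is judged then, once.
The state is a dict: "time_s": time; "joints": joint angles; "joint_velocities": joint speeds; "effort": joint torques, N m; "eef_pos": TCP position; "tcp_rot": TCP orientation; "force": force on the tool from outside, world axes, zero at the start; "wrist_torque": the same for the moment, N m; "width": finger opening in m; "finger_force": force on a finger pad.
Only numpy, scipy, OpenCV 4.12 (cv2) and the standard library are available. Lean on these libraries where they do the work, as an engineer would, in place of code of your own. Each camera call takes 0.05 s, during which the arm holds its last target. There are 200 camera calls.

### The job

Close the blue lid of the clamshell test jig over the filter block, then take the red-handled locking pin from its stand and push it down through the hole in the lid into the hole of the jig until its collar presses the lid fully shut against the spring. Finish holding: the program ends with the pin still gripped and pushed down, so that the lid stays pressed shut. Do not push the mouse, the marker or the small metal and black parts beside the jig and the stand out of place.

Things in the scene. Friction and masses are not known exactly. Their poses are not given: they have to be found in the camera images.
- jig: clamshell test jig, screwed to the desk: dark base plate 176x124x12 mm with an aluminium tub on it, rim 48 mm above the desk, overall 124 mm wide. Origin: centre of its underside on the desk. Its x runs from the front (pin block, nearer the robot) to the hinge at the back, y along the hinge, z up. The pin block is the front wall, 32 mm deep in x, centred at x = -55 mm. The hinge posts at the back (x = 60, y = +-48 mm) reach 64 mm above the desk.
- jig_lid (a joint): angle of the blue lid (rad): 0 = fully shut and level, hard stop; about 1.57 = upright; 1.6 = most open. It starts 1.2 to 1.45 open. The hinge is a little stiff: the lid stays put above about 1.05 rad and below that sinks shut slowly by its own weight (150 g) until its foot rests on the filter block, about 0.13 rad ajar (its hole then 15 mm higher than when shut), held up by the spring of the bed. From there about 5 N down at the lid's hole, against a spring, shuts it.
- jig_hinge (a point): point on the hinge axis midway across the lid, 60 mm behind the jig's origin and 55 mm above the desk; its axes are the jig's. The lid is a plate 10 mm thick (mid-plane through the axis), 100 mm wide, reaching from 8 to 138 mm from the axis; its hole, 15 mm wide, lies on the centre line 115 mm from the axis. Shut, its top is 60 mm above the desk.
- lid_edge (a point): middle of the lid's free front edge, at half thickness; turns with the lid
- jig_hole (a point): centre of the mouth of the 12.5 mm hole (35 mm deep, vertical, chamfered) in the top of the pin block, 48 mm above the desk; the lid's hole is right above it when the lid is shut (about 1 mm off when 0.13 rad ajar)
- jig_bed (a joint): how far the sprung bed in the tub is pressed down (m): 0 = up, about 0.006 when the lid is fully shut on the filter block
- filter_mid (a point): centre of the metal filter block (28x72x23 mm) that already lies in the nest on the sprung bed, under the lid; leave it there
- pin_stand: wooden stand for the pin, fixed to the desk, 56x56 mm and 60 mm high, with a 13 mm hole, 42 mm deep, in its top; origin at the centre of its underside
- pin: locking pin, 80 g, upright in the stand; origin at its tip (lower end), z up along it. Round steel shaft 10 mm in diameter and 36 mm long with a tapered tip, then a round collar 26 mm across and 5 mm thick, then a square red grip 18x18 mm, 44 mm tall, whose sides face the pin's x and y; a 2 mm steel button on top, 87 mm in all. In the stand its collar sits on the top of the stand; fully home in the jig its collar sits on the top of the lid and its tip is 24 mm above the desk.
- pin_grip (a point): centre of the pin's red grip, 63 mm above its tip, 22 mm above the top of the collar; axes as the pin's
- pin_tip (a point): the pin's tip
- dummy_load: bystander: small black cylinder with a gold cap standing on end, 27 mm across, 37 high; origin at the centre of its underside
- mouse: bystander: black computer mouse, 110x61x36 mm; origin at the centre of its underside
- adapter_n: bystander: small metal barrel adapter standing on end, 22 mm across, 35 high; origin at the centre of its underside
- marker_red: bystander: red and white felt marker, 129 mm long, 17 high; origin at the centre of its underside
Not all that is in view belongs to the job. What is shaped like the jig but green is not meant.

How it is judged:
By the outcome, as a careful person would: the job done as asked, in the order asked, and still so for the second after the job is handed in, while the arm keeps its last pose, push and grip.
It also fails if it takes over 48 s, if anything falls off the work surface, if the arm or the gripper's body presses on something with over 40 N, if the wrist force passes 120 N, or if a joint passes its speed limit or range.

## Working session

There is one attempt and no reset: what is moved stays moved. The work goes in short steps, Python scripts to look and compute and a shell command to move; the robot and the scene stay as the last step left them, time stands still between calls to the robot, and variables do not carry over. Pictures are saved under pics/ and viewed, at most 13 in all, crops included, and the job is handed in when it is done.

```bash
mkdir -p pics
cat > h.py <<'E'
import numpy as np, cv2
from rig import bot
from scipy.spatial.transform import Rotation as R
def snap(n,f):
    c=bot.calibration(n); im=bot.camera(n)[:,:,::-1].copy(); cv2.imwrite('pics/'+f,im); np.save('pics/'+f[:-4]+'.npy',np.array([c['vfov'],c['cx'],c['cy'],*np.array(c['camera_from_world']).ravel()])); return im
def cal(f):
    a=np.load('pics/'+f+'.npy'); return 240/np.tan(np.radians(a[0]/2)),a[1],a[2],a[3:].reshape(4,4)
def ray(f,u,v):
    F,cx,cy,T=cal(f); d=T[:3,:3].T@np.array([(u-cx)/F,(v-cy)/F,1]); return -T[:3,:3].T@T[:3,3],d
def onz(f,u,v,z):
    o,d=ray(f,u,v); return o+d*(z-o[2])/d[2]
def proj(f,p):
    F,cx,cy,T=cal(f); q=T[:3,:3]@np.array(p)+T[:3,3]; return np.array([cx+F*q[0]/q[2],cy+F*q[1]/q[2]])
def tri(a,b):
    (o1,d1),(o2,d2)=ray(*a),ray(*b); A=np.stack([d1,-d2],1); s=np.linalg.lstsq(A,o2-o1,rcond=None)[0]
    p,q=o1+s[0]*d1,o2+s[1]*d2; return (p+q)/2,np.linalg.norm(p-q)
def totool(v):
    return R.from_rotvec(bot.state()['tcp_rot']).as_matrix().T@np.array(v)*1000
E
python3 - <<'E'
from h import *
a=snap('scene','s0.png');b=snap('side','d0.png');c=snap('wrist','w0.png')
s=bot.state();print({k:np.round(v,3) for k,v in s.items()})
for n in('s0','d0','w0'):
    o,d=ray(n,320,240);print(n,cal(n)[0],o.round(3),d.round(3))
E
```

```text
{'time_s': np.float64(0.15), 'joints': array([-1.247,  0.629,  0.038,  1.518, -0.027,  0.996, -0.02 ]), 'joint_velocities': array([-0.001, -0.002, -0.   , -0.003, -0.001,  0.001, -0.001]), 'effort': array([ 3.0000e-03, -5.5010e+01,  1.1460e+00, -1.8682e+01, -5.2000e-02,
        2.1000e-02,  0.0000e+00]), 'eef_pos': array([0.247, 0.601, 0.176]), 'tcp_rot': array([-6.080e-01, -3.082e+00,  2.000e-03]), 'force': array([-0.343, -0.163,  0.397]), 'wrist_torque': array([ 0.009, -0.011, -0.022]), 'finger_force': np.float64(0.0), 'width': np.float64(0.094)}
s0 604.8058238943822 [ 0.544 -0.721  0.927] [-0.044  0.744 -0.667]
d0 439.23129644400166 [0.569 0.623 0.831] [-0.105 -0.491 -0.865]
w0 430.87226167695775 [0.181 0.629 0.383] [ 0.212 -0.091 -0.973]
```

View pics/s0.png

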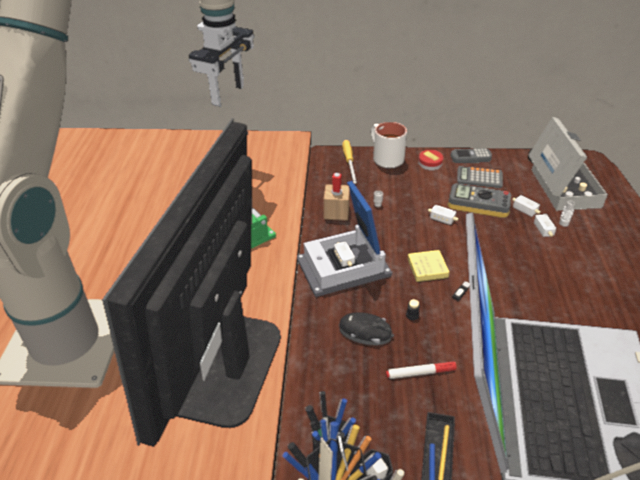

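View pics/d0.png

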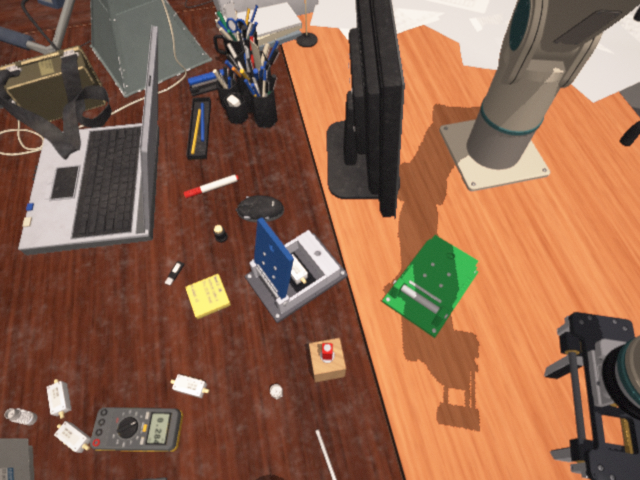

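Scene view: blue-lid jig near (345,258), wood stand with red pin (337,190). Side view: jig (297,275), hole about (319,253), pin (327,352). Lookalikes: the green jig at (432,283) side / (258,230) scene, rejected by colour; for the pin, the red marker (210,187) side and the red tin and screwdriver in scene, rejected because only the pin stands in the wooden block.

Run:
```python
from h import *
a=cv2.imread('pics/s0.png')[165:305,285:405];b=cv2.imread('pics/d0.png')[210:390,235:355]
A=cv2.resize(a,None,fx=3.3,fy=3.3,interpolation=2);B=cv2.resize(b,None,fx=3.3,fy=3.3,interpolation=2)
H=max(A.shape[0],B.shape[0]);f=lambda i:cv2.copyMakeBorder(i,0,H-i.shape[0],0,0,0)
cv2.imwrite('pics/c0.png',np.hstack([f(A),f(B)]))
def comp(f,lo,hi,box):
    im=cv2.cvtColor(cv2.imread('pics/%s.png'%f),cv2.COLOR_BGR2HSV);m=cv2.inRange(im,lo,hi)
    z=np.zeros_like(m);x0,y0,x1,y1=box;z[y0:y1,x0:x1]=m[y0:y1,x0:x1]
    n,_,st,ce=cv2.connectedComponentsWithStats(z)
    print(f,[(st[i].tolist(),ce[i].round(1).tolist()) for i in range(1,n) if st[i][4]>15])
    ys,xs=np.nonzero(z); return z
for f,bx in(('s0',(320,165,355,230)),('d0',(305,335,350,385))):comp(f,(0,150,90),(6,255,255),bx)
for f,bx in(('s0',(335,175,400,265)),('d0',(240,210,300,310))):
    z=comp(f,(105,130,40),(125,255,255),bx)
    c=max(cv2.findContours(z,0,2)[0],key=cv2.contourArea);print(cv2.approxPolyDP(c,3,True)[:,0].tolist())
print(bot.state()['tcp_rot'],proj('d0',bot.state()['eef_pos']))
for p in((327,352,.105),(319,253,.048)):print(onz('d0',*p))
for p in((337,183,.105),(320,250,.048)):print(onz('s0',*p))
```

```text
s0 [([332, 174, 10, 18, 127], [336.3, 182.5])]
d0 [([322, 343, 11, 16, 109], [326.9, 351.8])]
s0 [([348, 182, 31, 71, 572], [364.2, 214.4])]
[[349, 182], [356, 211], [367, 224], [367, 237], [378, 252], [370, 210]]
d0 [([255, 218, 38, 80, 1573], [272.9, 256.5])]
[[259, 218], [255, 260], [282, 297], [290, 278], [292, 258]]
[-6.08298040e-01 -3.08187085e+00  2.04572738e-03] [544.18596795 415.11507596]
[0.51817472 0.42490626 0.105     ]
[0.48309559 0.20844078 0.048     ]
[0.51915116 0.39264377 0.105     ]
[0.48761358 0.22840827 0.048     ]
```

View pics/c0.png

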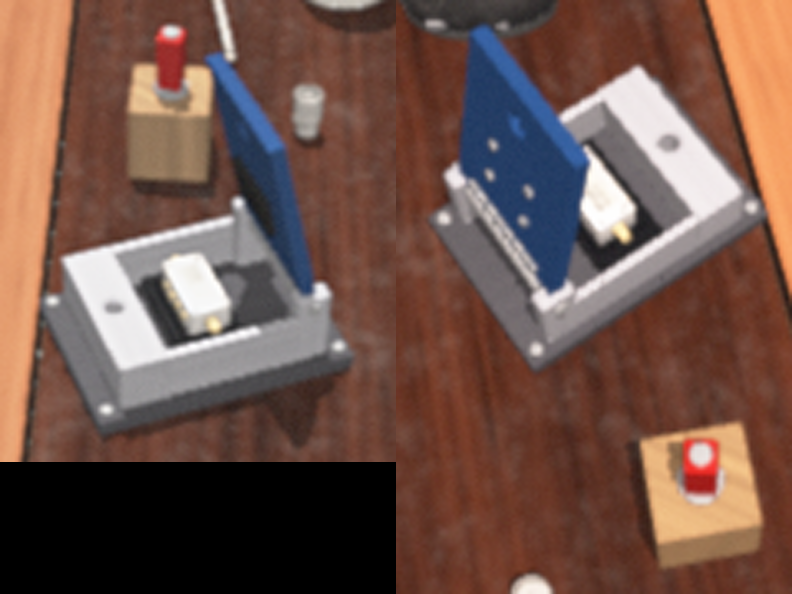

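Crop confirms it: hole at scene (319.8,258.0) / side (317.4,253.3), pin button at scene (337.1,175.0) / side (327.4,347.9); adapter right by the stand at scene (378,198).

Run:
```python
from h import *
S=lambda x,y:('s0',285+x/3.3,165+y/3.3); D=lambda x,y:('d0',235+(x-396)/3.3,210+y/3.3)
for n,a,b,z in(('hole',(115,307),(668,143),.048),('button',(172,33),(701,455),.111),('screwR_front',(52,301),(752,206),.012),('screw_backleft',(338,346),(445,217),.012),('edgecorner far/left pin side',(212,60),(583,162),0.1),('post',(238,205),(552,300),.064),('post2',(320,293),(457,172),.064)):
    p,e=tri(S(*a),D(*b));print(n,p.round(4),round(e,4),onz(*S(*a),z).round(4),onz(*D(*b),z).round(4))
print('screw br side', onz(*D(537,350),.012),'screw fl scene',onz(*S(105,410),.012))
for q in((640,437),(742,425),(762,520),(655,545)):print('stand',onz(*D(*q),.06).round(4))
print('adapter',onz(*S(308,130),0.),'dummy',onz('s0',413,318,0),onz('s0',365,335,.01))
# monitor top corners
print('mon',tri(('s0',248,122),('d0',388,212)),tri(('s0',125,298),('d0',365,3)))
F,cx,cy,T=cal('w0');print(T.round(3))
```

```text
hole [0.4872 0.2069 0.0449] 0.0022 [0.4885 0.2035 0.048 ] [0.4864 0.2085 0.048 ]
button [0.5174 0.4192 0.1083] 0.0026 [0.5188 0.4153 0.111 ] [0.5163 0.42   0.111 ]
screwR_front [0.4426 0.2454 0.0124] 0.0026 [0.4439 0.2456 0.012 ] [0.4412 0.2452 0.012 ]
screw_backleft [0.6314 0.209  0.0125] 0.0032 [0.633  0.2097 0.012 ] [0.6298 0.2089 0.012 ]
edgecorner far/left pin side [0.5458 0.2826 0.1864] 0.0017 [0.547  0.3996 0.1   ] [0.5417 0.237  0.1   ]
post [0.5706 0.2973 0.0558] 0.008 [0.5664 0.2877 0.064 ] [0.5745 0.3007 0.064 ]
post2 [0.6166 0.2062 0.0619] 0.0037 [0.6183 0.2041 0.064 ] [0.6147 0.2074 0.064 ]
screw br side [0.5893681  0.30813987 0.012     ] screw fl scene [0.48447407 0.14691672 0.012     ]
stand [0.5425 0.3884 0.06  ]
stand [0.4869 0.3945 0.06  ]
stand [0.4892 0.4468 0.06  ]
stand [0.5471 0.4466 0.06  ]
adapter [0.61982251 0.44999154 0.        ] dummy [0.68064072 0.0861681  0.        ] [0.58379703 0.03074786 0.01      ]
mon (array([0.37304336, 0.29899034, 0.30839639]), np.float64(0.05353206412335358)) (array([ 0.27335021, -0.18222659,  0.3198762 ]), np.float64(0.054329126924482836))
[[ 0.381  0.925 -0.001 -0.65 ]
 [ 0.897 -0.369  0.245 -0.024]
 [ 0.226 -0.094 -0.969  0.39 ]
 [ 0.     0.     0.     1.   ]]
```

View pics/w0.png

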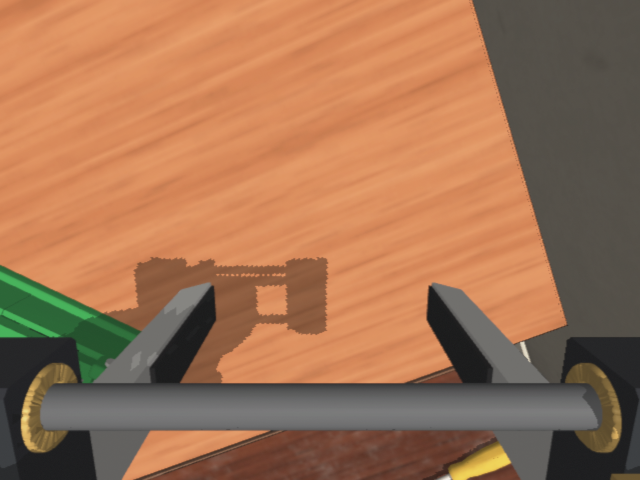

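Wrist view shows only table and green jig (rejected) at the left, fingers at (200,300)/(440,300). The monitor may be in the arm's way, so I check its height next.

Run:
```python
from h import *
for u,v in((232,122),(246,122),(110,298),(165,440)):
    for z in(.1,.2,.25,.3,.35,.4,.45):
        p=onz('s0',u,v,z);print((u,v),z,p.round(3),proj('d0',p).round(0))
```

```text
(232, 122) 0.1 [0.236 0.659 0.1  ] [547. 462.]
(232, 122) 0.2 [0.273 0.493 0.2  ] [500. 341.]
(232, 122) 0.25 [0.292 0.409 0.25 ] [477. 279.]
(232, 122) 0.3 [0.31  0.326 0.3  ] [452. 216.]
(232, 122) 0.35 [0.329 0.242 0.35 ] [427. 151.]
(232, 122) 0.4 [0.347 0.159 0.4  ] [402.  86.]
(232, 122) 0.45 [0.366 0.076 0.45 ] [376.  19.]
(246, 122) 0.1 [0.273 0.66  0.1  ] [525. 469.]
(246, 122) 0.2 [0.305 0.493 0.2  ] [480. 346.]
(246, 122) 0.25 [0.322 0.41  0.25 ] [457. 284.]
(246, 122) 0.3 [0.338 0.327 0.3  ] [434. 220.]
(246, 122) 0.35 [0.355 0.243 0.35 ] [410. 155.]
(246, 122) 0.4 [0.371 0.16  0.4  ] [386.  89.]
(246, 122) 0.45 [0.387 0.076 0.45 ] [362.  21.]
(110, 298) 0.1 [0.106 0.027 0.1  ] [467. 137.]
(110, 298) 0.2 [ 0.159 -0.063  0.2  ] [440.  77.]
(110, 298) 0.25 [ 0.185 -0.109  0.25 ] [425.  44.]
(110, 298) 0.3 [ 0.212 -0.154  0.3  ] [410.   9.]
(110, 298) 0.35 [ 0.238 -0.199  0.35 ] [394. -28.]
(110, 298) 0.4 [ 0.265 -0.244  0.4  ] [377. -67.]
(110, 298) 0.45 [ 0.291 -0.289  0.45 ] [ 359. -108.]
(165, 440) 0.1 [ 0.278 -0.256  0.1  ] [358.  66.]
(165, 440) 0.2 [ 0.31  -0.312  0.2  ] [341.  16.]
(165, 440) 0.25 [ 0.326 -0.34   0.25 ] [332. -11.]
(165, 440) 0.3 [ 0.342 -0.368  0.3  ] [322. -40.]
(165, 440) 0.35 [ 0.358 -0.397  0.35 ] [311. -72.]
(165, 440) 0.4 [ 0.375 -0.425  0.4  ] [ 300. -105.]
(165, 440) 0.45 [ 0.391 -0.453  0.45 ] [ 288. -141.]
```

Jig yaw is about 23° with its centre at (.537,.227) (both screw diagonals agree) and the hole at (.487,.206). Pin is at about (.5174,.419). Now going high, shutting the fingers, and moving to behind the lid with tool x along the jig's x, so the camera stays away from the monitor.

```bash
python3 -m handwheel '[{"x":0,"y":0,"z":-60,"roll":0.18},{"x":-50,"y":-18,"z":-83,"roll":0.37},{"x":-100,"y":-36,"z":-83,"roll":0.55},{"x":-150,"y":-55,"z":-83,"roll":0.74},{"x":-200,"y":-74,"z":-83,"roll":0.92},{"x":-250,"y":-93,"z":-83,"roll":1.11},{"x":-300,"y":-111,"z":-83,"roll":1.29},{"x":-345,"y":-128,"z":-83,"roll":1.48},{"x":-390,"y":-145,"z":-83,"roll":1.66},{"x":-430,"y":-160,"z":-83,"roll":1.85},{"x":-470,"y":-175,"z":-83,"roll":2.03},{"x":-470,"y":-175,"z":-83,"roll":2.21}]' 0 20
python3 -m handwheel '[{"x":0,"y":0,"z":0,"roll":0.14},{"x":0,"y":0,"z":0,"roll":0.14},{"x":0,"y":0,"z":0,"roll":0.14}]'
python3 - <<'E'
from h import *
s=bot.state();print(s['eef_pos'],R.from_rotvec(s['tcp_rot']).as_matrix().round(3),s['joints'].round(2) if hasattr(s['joints'],'round') else s['joints'])
c=np.array([.537,.2273]);u=np.array([.92,.392]);v=np.array([-.392,.92])
p=np.array(s['eef_pos'][:2])-c;print('jig xy',p@u,p@v)
a=snap('scene','s1.png')[80:330,200:460];b=snap('side','d1.png')[130:380,200:460]
cv2.imwrite('pics/c1.png',cv2.resize(np.hstack([a,b]),None,fx=1.5,fy=1.5))
E
```

```text
time_s: 1.65
eef_pos: [0.6176, 0.2559, 0.2593]
tcp_rot: [3.029, 0.821, 0.0]
force: [-0.7, 0.9, -0.3]
width: 0.0003
finger_force: 0.0
time_s: 2.02
eef_pos: [0.615, 0.261, 0.2594]
tcp_rot: [-3.077, -0.631, 0.001]
force: [-0.1, 0.5, 0.6]
width: 0.0002
finger_force: 0.0
[0.61495673 0.26101542 0.25944937] [[ 0.919  0.394 -0.001]
 [ 0.394 -0.919  0.   ]
 [-0.    -0.    -1.   ]] [-0.8   0.67  0.68  1.36 -0.42  1.26 -1.26]
jig xy 0.08493663885863231 0.0004591421683368957
```

View pics/c1.png

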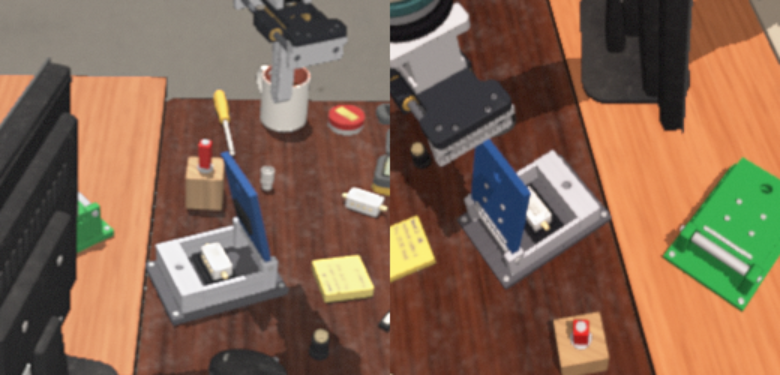

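Both views show the jig, pin and bystanders untouched, and the shut fingers high behind the blue lid. Going down behind it, then sweeping it shut along its arc.

```bash
python3 -m handwheel '[{"z":55},{"z":105},{"x":-15,"z":105},{"x":-28,"z":104},{"x":-38,"z":104},{"x":-48,"z":104},{"x":-58,"z":107},{"x":-68,"z":113},{"x":-76,"z":119},{"x":-84,"z":126},{"x":-92,"z":133},{"x":-99,"z":141}]'
python3 -m handwheel '[{"x":-6,"z":8},{"x":-11,"z":17},{"x":-14,"z":26},{"x":-16,"z":34},{"x":-16,"z":34},{"x":-16,"z":-20},{"x":-16,"z":-80},{"x":-16,"z":-110}]'
python3 - <<'E'
from h import *
s=bot.state();p=np.array(s['eef_pos'][:2])-[.537,.2273];print(s['eef_pos'],p@[.92,.392],p@[-.392,.92])
d=[.5174-s['eef_pos'][0],.419-s['eef_pos'][1],0];print('to pin tool',totool(d))
E
```

```text
[0.61505278 0.26095364 0.25965551] 0.08500078463709478 0.00036465660233024264
to pin tool [-2.77427560e+01 -1.83698270e+02  5.90183199e-02]invalid input at $[0]: expected keys x, y, z, roll
invalid input at $[0]: expected keys x, y, z, roll
```

All four keys are required in every row.

```bash
python3 -m handwheel '[{"x":0,"y":0,"z":55,"roll":0},{"x":0,"y":0,"z":105,"roll":0},{"x":-15,"y":0,"z":105,"roll":0},{"x":-28,"y":0,"z":104,"roll":0},{"x":-38,"y":0,"z":104,"roll":0},{"x":-48,"y":0,"z":104,"roll":0},{"x":-58,"y":0,"z":107,"roll":0},{"x":-68,"y":0,"z":113,"roll":0},{"x":-76,"y":0,"z":119,"roll":0},{"x":-84,"y":0,"z":126,"roll":0},{"x":-92,"y":0,"z":133,"roll":0},{"x":-99,"y":0,"z":141,"roll":0}]'
python3 -m handwheel '[{"x":-6,"y":0,"z":8,"roll":0},{"x":-11,"y":0,"z":17,"roll":0},{"x":-14,"y":0,"z":26,"roll":0},{"x":-16,"y":0,"z":34,"roll":0},{"x":-16,"y":0,"z":34,"roll":0},{"x":-16,"y":0,"z":-20,"roll":0},{"x":-16,"y":0,"z":-80,"roll":0},{"x":-16,"y":0,"z":-110,"roll":0}]'
python3 - <<'E'
from h import *
s=bot.state();p=np.array(s['eef_pos'][:2])-[.537,.2273];print(s['eef_pos'],p@[.92,.392],p@[-.392,.92])
d=[.5174-s['eef_pos'][0],.419-s['eef_pos'][1],0];print('to pin tool',totool(d))
E
```

```text
time_s: 3.62
eef_pos: [0.5236, 0.2218, 0.1181]
tcp_rot: [3.078, 0.627, -0.0]
force: [-0.3, -0.5, -0.4]
width: 0.0006
finger_force: 0.0
time_s: 4.62
eef_pos: [0.5112, 0.2159, 0.2321]
tcp_rot: [-3.078, -0.626, -0.008]
force: [-0.2, 0.6, -0.0]
width: 0.0002
finger_force: 0.0
[0.51122026 0.21587959 0.23210764] -0.02819415666385862 -0.0004011161146804561
to pin tool [  85.04421025 -184.56277579    0.39026055]
```

Lid swept down; now to above the pin, turning towards the stand's axes, and opening.

```bash
python3 -m handwheel '[{"x":20,"y":-45,"z":-20,"roll":0.1},{"x":45,"y":-95,"z":-20,"roll":0.2},{"x":65,"y":-145,"z":-20,"roll":0.3},{"x":85,"y":-185,"z":-20,"roll":0.4},{"x":85,"y":-185,"z":-20,"roll":0.4},{"x":85,"y":-185,"z":-20,"roll":0.4}]' 0.6 20
python3 - <<'E'
from h import *
w=snap('wrist','w2.png');s=snap('scene','s2.png');d=snap('side','d2.png')
st=bot.state();print(st['eef_pos'],st['joints'])
for p in((.5174,.419,.111),(.5174,.419,.065),(.487,.206,.06)):print(proj('w2',p))
a=cv2.resize(w,(400,300));b=cv2.resize(s[165:315,275:425],(400,400));c=cv2.resize(d[210:360,235:385],(400,400))
cv2.imwrite('pics/c2.png',np.hstack([b,c]));cv2.imwrite('pics/w2v.png',w)
E
```

```text
time_s: 5.38
eef_pos: [0.5156, 0.4181, 0.2487]
tcp_rot: [3.14, 0.002, 0.001]
force: [0.6, -0.8, 0.1]
width: 0.0552
finger_force: 0.0
[0.5159246  0.41755484 0.24927482] [-1.14349068  0.70537506  0.81436852  1.39242884 -0.5175341   1.26274571
 -1.86531713]
[320.90522759 225.29596643]
[320.85961464 215.43730739]
[545.58052726 246.27330289]
```

View pics/w2.png

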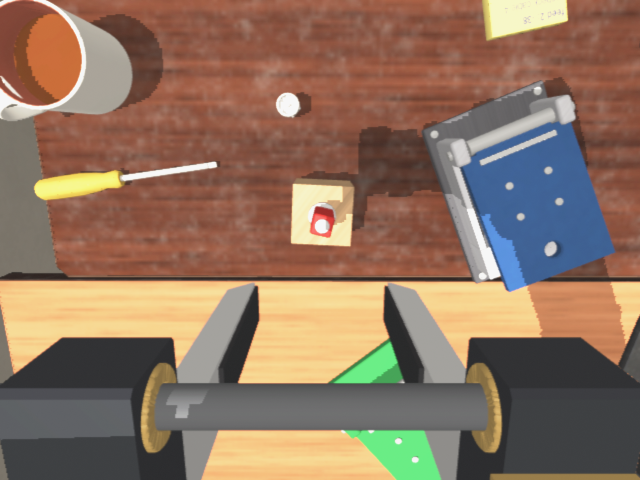

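View pics/c2.png

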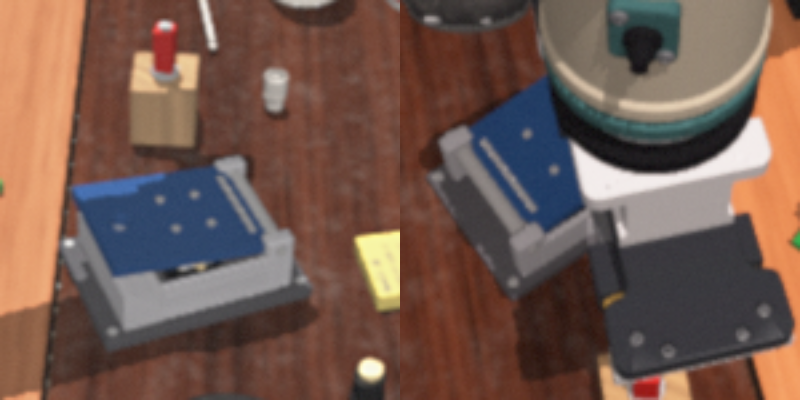

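Wrist view: stand (322,213), pin button about (322,226), within 1 px of the prediction; lid hole at (551,249). The scene crop shows the lid resting ajar. Measuring the grip's yaw next.

Run:
```python
from h import *
w=cv2.imread('pics/w2.png');c=w[170:260,280:370];z=cv2.resize(c,(600,600),interpolation=2);cv2.imwrite('pics/c3.png',z)
h=cv2.cvtColor(c,cv2.COLOR_BGR2HSV)
m=cv2.inRange(h,(0,150,60),(8,255,255))|cv2.inRange(h,(172,150,60),(180,255,255))
ct=max(cv2.findContours(m,0,1)[0],key=cv2.contourArea)
print((cv2.approxPolyDP(ct,1.5,True)[:,0]+[280,170]).tolist(),cv2.minAreaRect(ct))
print('lid hole z.075',onz('w2',551,249,.0746),onz('w2',551,249,.06))
```

```text
[[316, 207], [311, 224], [311, 232], [329, 236], [334, 220], [332, 211]] ((42.55882263183594, 51.764705657958984), (21.3431339263916, 26.92145347595215), 14.03624439239502)
lid hole z.075 [0.48810379 0.20858262 0.0746    ] [0.48433279 0.20051104 0.06      ]
```

View pics/c3.png

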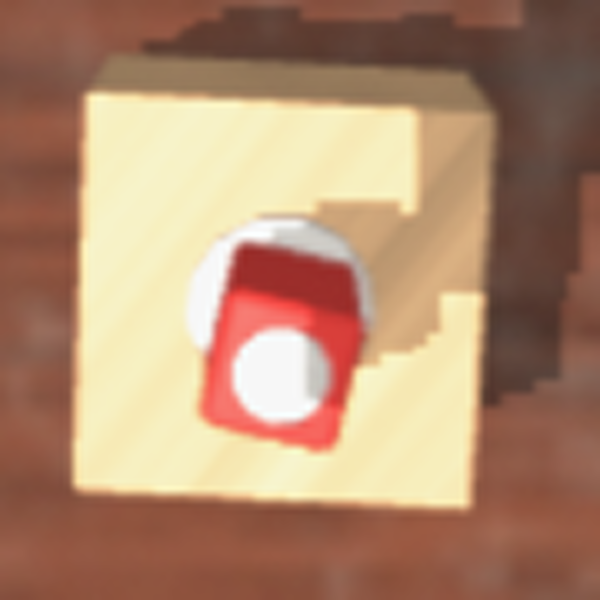

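Button sits at (322,226.2) and the grip is turned about 13° clockwise in the image, so roll +0.22. Descending to the grip, TCP z 0.072.

```bash
python3 -m handwheel '[{"x":0.7,"y":-0.5,"z":40,"roll":0.12},{"x":0.7,"y":-0.5,"z":80,"roll":0.22},{"x":0.7,"y":-0.5,"z":115,"roll":0.22},{"x":0.7,"y":-0.5,"z":140,"roll":0.22},{"x":0.7,"y":-0.5,"z":160,"roll":0.22},{"x":0.7,"y":-0.5,"z":172,"roll":0.22},{"x":0.7,"y":-0.5,"z":177,"roll":0.22},{"x":0.7,"y":-0.5,"z":177,"roll":0.22}]'
python3 -m handwheel '[{"x":0,"y":0,"z":0,"roll":0},{"x":0,"y":0,"z":0,"roll":0},{"x":0,"y":0,"z":0,"roll":0},{"x":0,"y":0,"z":0,"roll":0},{"x":0,"y":0,"z":0,"roll":0},{"x":0,"y":0,"z":0,"roll":0}]' 0.1 40
```

```text
time_s: 6.52
eef_pos: [0.5163, 0.4199, 0.072]
tcp_rot: [-3.123, 0.342, -0.001]
force: [0.6, 0.7, 0.4]
width: 0.0567
finger_force: 0.0
time_s: 7.28
eef_pos: [0.516, 0.4199, 0.0717]
tcp_rot: [-3.123, 0.342, -0.0]
force: [-0.8, -0.8, 0.9]
width: 0.0175
finger_force: 39.8
```

Gripped squarely (17.5 mm). Lifting straight out, then moving to a hover over the lid hole with some roll back away from the monitor.

```bash
python3 -m handwheel '[{"x":0,"y":0,"z":-15,"roll":0},{"x":0,"y":0,"z":-40,"roll":0},{"x":0,"y":0,"z":-65,"roll":0},{"x":0,"y":0,"z":-82,"roll":0},{"x":3,"y":40,"z":-82,"roll":-0.1},{"x":7,"y":85,"z":-82,"roll":-0.2},{"x":11,"y":130,"z":-82,"roll":-0.3},{"x":14,"y":170,"z":-82,"roll":-0.4},{"x":16,"y":195,"z":-82,"roll":-0.5},{"x":18,"y":210,"z":-82,"roll":-0.5},{"x":18,"y":214.5,"z":-82,"roll":-0.5},{"x":18,"y":214.5,"z":-82,"roll":-0.5}]'
python3 - <<'E'
from h import *
st=bot.state();print(st['eef_pos'],st['width'],st['joints'])
w=snap('wrist','w4.png');s=snap('scene','s4.png');d=snap('side','d4.png')
e=np.array(st['eef_pos']);tip=e-[0,0,.0477]
print('pred tip',tip,proj('s4',tip),proj('w4',tip),proj('d4',tip),'hole',[proj(k,(.4872,.2065,.0746)) for k in('s4','w4','d4')])
b=cv2.resize(s[180:280,270:370],(400,400),interpolation=2);cv2.imwrite('pics/c4.png',np.hstack([b,cv2.resize(w[150:350,220:420],(400,400))]))
E
```

```text
time_s: 8.78
eef_pos: [0.4872, 0.2073, 0.1536]
tcp_rot: [-3.11, -0.441, -0.0]
force: [-0.2, -0.0, -0.2]
width: 0.0174
finger_force: 39.8
[0.48720245 0.20729883 0.15362352] 0.017446895642542114 [-0.90801451  0.57556511  0.69580469  1.89212071 -0.48417392  0.84816315
 -1.25132122]
pred tip [0.48720245 0.20729883 0.10592352] [318.962629   236.25123773] [322.45179885 257.40102575] [316.45840828 238.50807895] hole [array([319.14165497, 247.76252799]), array([323.43806769, 245.39220229]), array([316.61568732, 246.16855073])]
```

View pics/c4.png

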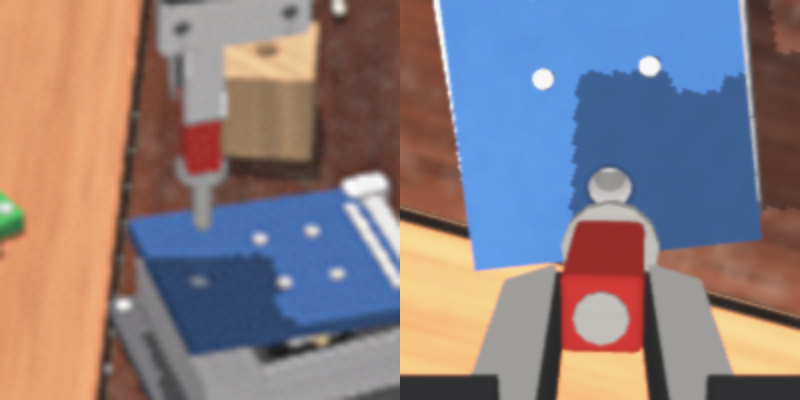

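Crop: scene shows tip at about (320.8,236.5) and lid hole at (319.8,250.5); wrist shows the lid hole at about (324.5,243.8) just beyond the collar, button at (320,309.5). Now computing the relative offset, bias-corrected from the pin's own marks.

Run:
```python
from h import *
from rig import bot
e=np.array([.48720,.20730,.15362]);tipz=e[2]-.0477
w=cv2.imread('pics/w4.png');g=cv2.cvtColor(w,cv2.COLOR_BGR2HSV)
def cc(im,box,f):
    x0,y0,x1,y1=box;m=f(im[y0:y1,x0:x1]).astype(np.uint8);n,l,st,ce=cv2.connectedComponentsWithStats(m)
    return [(st[i].tolist(),(ce[i]+[x0,y0]).round(2).tolist()) for i in range(1,n) if st[i][4]>8]
print('hole w',cc(g,(308,225,345,262),lambda h:h[:,:,1]<90))
print('button w',cc(g,(300,285,340,335),lambda h:h[:,:,1]<90), proj('w4',[*e[:2],tipz+.087]))
print('collar pred',proj('w4',[*e[:2],tipz+.041]))
s=cv2.cvtColor(cv2.imread('pics/s4.png'),cv2.COLOR_BGR2HSV)
print('shaft s',cc(s,(312,222,330,242),lambda h:h[:,:,1]<110),'hole s',cc(s,(312,244,328,256),lambda h:h[:,:,1]<150))
print(s[247:254,312:328,1]);print(s[228:242,314:328,1])
print('hole from w',onz('w4',324.5,243.8,.0746))
```

```text
hole w [([0, 8, 37, 29, 619], [324.99, 248.93])]
button w [([6, 11, 29, 27, 581], [320.07, 308.65])] [323.05533265 313.43465728]
collar pred [322.67795033 278.56943357]
shaft s [([0, 0, 18, 16, 171], [321.06, 227.98])] hole s [([0, 0, 16, 12, 189], [319.5, 249.57])]
[[138 142 139 144 134 141 141 142 145 145 150 137 143 138 140 134]
 [147 137 143 141 142 132 123 118 126 139 148 144 130 149 147 139]
 [137 144 143 141 126  96  67  65  73  96 132 144 135 139 142 144]
 [147 142 145 138 131  92  53  38  39  58 103 135 140 145 144 139]
 [138 138 137 142 149 121  88  73  67  87 117 141 137 139 134 142]
 [142 140 144 143 139 137 132 126 129 130 141 138 143 141 143 143]
 [145 144 141 136 142 142 145 143 145 142 148 145 139 135 147 147]]
[[111 125 119  79  24   2   3   4  18  54  88 100 102 108]
 [112 120 119  80  24   5   3   7  17  62  94 108 110 114]
 [129 123 116  91  27   4   2   7  20  58  68  68  63  62]
 [133 121 106  74  25   7   3   9  10  31  58  76  91 104]
 [ 72  57  50  37  10   7   5   3  26  92 128 139 143 147]
 [105 116 124 110  43   5   5   3  37 110 149 152 153 151]
 [145 152 152 131  58   0  10   7  39 115 152 153 149 150]
 [153 149 154 137  70   4  15   4  51 124 152 150 152 147]
 [150 155 153 146 104  33   0  18  80 138 150 146 147 149]
 [149 148 151 154 137  96  68  78 120 147 155 152 149 150]
 [149 153 149 152 147 140 130 133 148 154 153 151 147 151]
 [149 148 150 152 151 152 145 149 150 148 150 151 146 150]
 [147 150 151 151 150 150 151 152 148 149 149 151 153 148]
 [148 148 151 151 149 150 148 148 149 148 152 150 148 151]]
hole from w [0.48847931 0.20611474 0.0746    ]
```

Estimates of the hole relative to the pin range over (-0.2…-2, -1…-4) mm. I take (-0.8,-2.5), go to 4 mm above the lid and look again.

```bash
python3 -m handwheel '[{"x":-1.5,"y":2.2,"z":10,"roll":0},{"x":-1.5,"y":2.2,"z":20,"roll":0},{"x":-1.5,"y":2.2,"z":26,"roll":0},{"x":-1.5,"y":2.2,"z":26,"roll":0},{"x":-1.5,"y":2.2,"z":26,"roll":0}]'
python3 - <<'E'
from h import *
st=bot.state();print(st['eef_pos'],st['force'])
s=snap('scene','s5.png');w=snap('wrist','w5.png');d=snap('side','d5.png')
e=np.array(st['eef_pos']);print(proj('s5',e-[0,0,.0477]),proj('d5',e-[0,0,.0477]))
cv2.imwrite('pics/c5.png',np.hstack([cv2.resize(s[225:265,300:340],(400,400),interpolation=2),cv2.resize(w[190:350,240:400],(400,400),interpolation=2)]))
E
```

```text
time_s: 9.55
eef_pos: [0.4865, 0.204, 0.1277]
tcp_rot: [3.11, 0.441, 0.0]
force: [-0.7, 0.6, -0.8]
width: 0.0174
finger_force: 39.8
[0.48647449 0.20395444 0.12774825] [-0.66109093  0.62881986 -0.80871733]
[318.69799707 246.65009231] [316.649056   243.64154596]
```

View pics/c5.png

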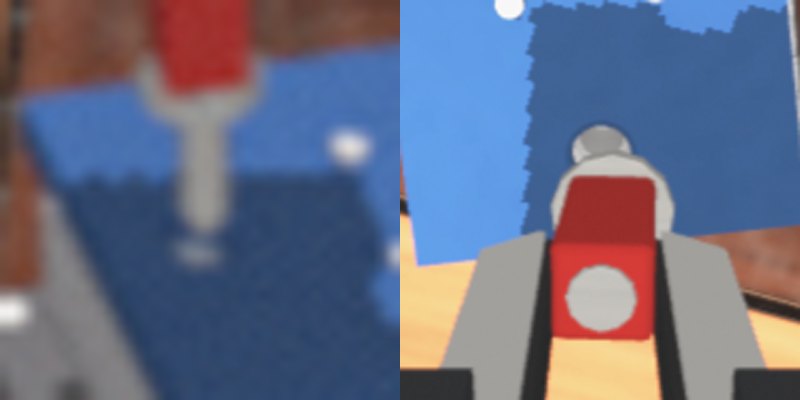

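Scene: tip (320.5,248.0), hole centre about (319.9,249.3), which matches once the 4 mm height is taken off, apart from 1 mm in x. The wrist view shows the pin tilted about 2.5° (tip towards -y), within the hole's play. Correcting x by -1 mm and feeling the way in.

```bash
python3 -m handwheel '[{"x":-1,"y":-0.3,"z":3,"roll":0},{"x":-1,"y":-0.3,"z":8,"roll":0},{"x":-1,"y":-0.3,"z":13,"roll":0},{"x":-1,"y":-0.3,"z":18,"roll":0},{"x":-1,"y":-0.3,"z":18,"roll":0}]'
python3 -m handwheel '[{"x":0,"y":0,"z":4,"roll":0},{"x":0,"y":0,"z":8,"roll":0},{"x":0,"y":0,"z":12,"roll":0},{"x":0,"y":0,"z":12,"roll":0}]'
```

```text
time_s: 10.32
eef_pos: [0.4851, 0.2044, 0.1093]
tcp_rot: [-3.11, -0.441, 0.001]
force: [-1.1, 2.0, 0.2]
width: 0.0171
finger_force: 39.6
time_s: 10.82
eef_pos: [0.4851, 0.2041, 0.0973]
tcp_rot: [-3.11, -0.441, 0.001]
force: [-0.3, 2.1, -0.5]
width: 0.0175
finger_force: 39.6
```

A 2 N sideways push says the tip is a bit too far -y; shifting +y 1 mm and going on.

```bash
python3 -m handwheel '[{"x":0.3,"y":-1,"z":0,"roll":0},{"x":0.3,"y":-1,"z":3,"roll":0},{"x":0.3,"y":-1,"z":6,"roll":0},{"x":0.3,"y":-1,"z":9,"roll":0},{"x":0.3,"y":-1,"z":9,"roll":0}]'
```

```text
time_s: 11.45
eef_pos: [0.4847, 0.2054, 0.0882]
tcp_rot: [-3.11, -0.441, 0.002]
force: [-1.1, 2.6, -1.8]
width: 0.0175
finger_force: 39.6
```

```bash
python3 -m handwheel '[{"x":0,"y":-0.5,"z":3,"roll":0},{"x":0,"y":-0.5,"z":5,"roll":0},{"x":0,"y":-0.5,"z":5,"roll":0}]'
python3 -m handwheel '[{"x":0,"y":0,"z":2,"roll":0},{"x":0,"y":0,"z":4,"roll":0},{"x":0,"y":0,"z":6,"roll":0},{"x":0,"y":0,"z":6,"roll":0}]'
```

```text
time_s: 11.82
eef_pos: [0.4848, 0.2056, 0.0835]
tcp_rot: [-3.11, -0.441, 0.001]
force: [-0.8, 2.2, -1.0]
width: 0.0175
finger_force: 39.6
time_s: 12.32
eef_pos: [0.4849, 0.2055, 0.0775]
tcp_rot: [-3.11, -0.441, 0.001]
force: [-1.6, 1.7, 0.9]
width: 0.0176
finger_force: 39.6
```

```bash
python3 -m handwheel '[{"x":0,"y":0,"z":2,"roll":0},{"x":0,"y":0,"z":4,"roll":0},{"x":0,"y":0,"z":6,"roll":0},{"x":0,"y":0,"z":6,"roll":0},{"x":0,"y":0,"z":6,"roll":0}]'
python3 - <<'E'
from h import *
s=snap('scene','s6.png');d=snap('side','d6.png');w=snap('wrist','w6.png')
cv2.imwrite('pics/c6.png',np.hstack([cv2.resize(s[215:295,290:390],(500,400),interpolation=2),cv2.resize(w[190:350,260:380],(300,400),interpolation=2)]))
E
```

```text
time_s: 12.95
eef_pos: [0.4849, 0.2054, 0.0717]
tcp_rot: [-3.11, -0.441, 0.001]
force: [-2.7, 1.0, 5.2]
width: 0.0175
finger_force: 39.6
```

View pics/c6.png

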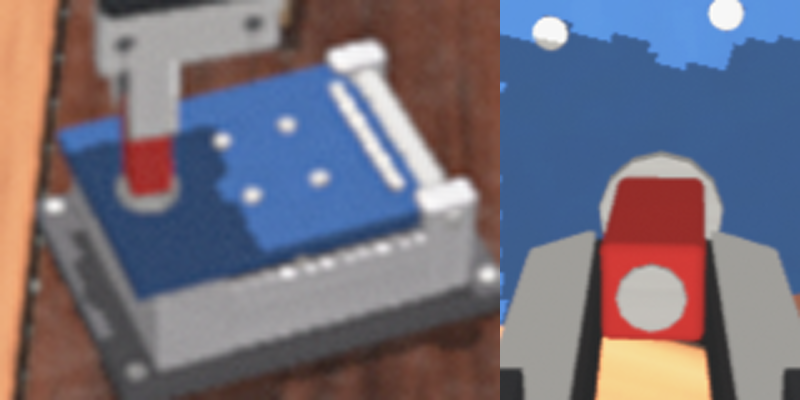

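The picture shows the collar flat on the lid at (150,195) and the lid level, with 5 N up. Pressing the last bit home until the hard stop shows.

```bash
python3 -m handwheel '[{"x":0,"y":0,"z":0.7,"roll":0},{"x":0,"y":0,"z":0.7,"roll":0},{"x":0,"y":0,"z":0.7,"roll":0}]'
python3 -m handwheel '[{"x":0,"y":0,"z":0.7,"roll":0},{"x":0,"y":0,"z":0.7,"roll":0},{"x":0,"y":0,"z":0.7,"roll":0}]'
```

```text
time_s: 13.48
eef_pos: [0.485, 0.2054, 0.0714]
tcp_rot: [-3.11, -0.441, 0.0]
force: [-3.4, 1.4, 8.6]
width: 0.0172
finger_force: 39.7
time_s: 13.85
eef_pos: [0.4851, 0.2054, 0.0712]
tcp_rot: [-3.11, -0.441, -0.0]
force: [-3.2, 0.4, 13.8]
width: 0.0175
finger_force: 39.7
```

```bash
python3 -m handwheel '[{"x":0,"y":0,"z":0.8,"roll":0},{"x":0,"y":0,"z":0.8,"roll":0},{"x":0,"y":0,"z":0.8,"roll":0},{"x":0,"y":0,"z":0.8,"roll":0},{"x":0,"y":0,"z":0.8,"roll":0},{"x":0,"y":0,"z":0.8,"roll":0}]' - 50
python3 - <<'E'
from h import *
s=snap('scene','s7.png');a=s[60:400,230:500]
o=cv2.imread('pics/s0.png')[60:400,230:500]
cv2.imwrite('pics/c7.png',cv2.resize(np.hstack([o,a]),None,fx=1.45,fy=1.45))
print(bot.state()['force'])
E
```

```text
time_s: 14.6
eef_pos: [0.4853, 0.2054, 0.0711]
tcp_rot: [-3.109, -0.44, -0.001]
force: [-6.0, 1.0, 19.9]
width: 0.0173
finger_force: 49.7
[-5.91858278  0.88836463 20.15258921]
```

View pics/c7.png

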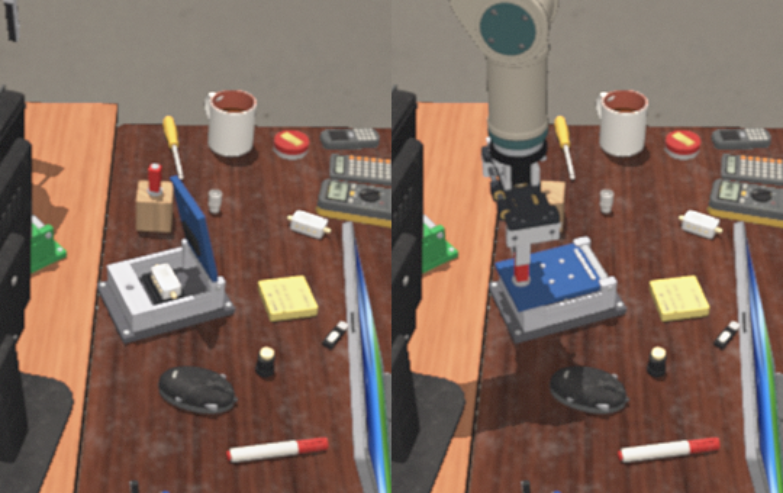

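Before and after side by side: bystanders unmoved, lid shut, pin home and held against the hard stop with about 20 N.

```bash
python3 -c "
from rig import bot
print(bot.finish_job())"
```

```text
the job is handed in; nothing more can be done
None
```

The lid is closed over the filter block, the pin is pushed home through it and still gripped with about 20 N downward, the bystanders look unmoved, and the job was handed in at about 15 s with no verdict returned.

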